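# Hang the parts pail by its bail on the twin-hook stand

## Robot

A 7-joint arm with a two-finger parallel gripper is mounted at the origin on a cart in front of the work surface, level with it; the furniture and walls round the work are solid. World frame = base frame: x ahead of the robot, y to its left, z up, the work surface at z = 0. Lengths are in m, angles in rad, forces in N, time in s.
With the tool pointing down it reaches from about 0.4 to 0.85 m from the base axis. Payload 4.5 kg.
Tool frame: the origin (TCP) lies midway between the tips of the shut fingers; the grasp point (between the pads) lies 19 mm behind it; z points along the fingers, y is the line along which they close (so a half turn about z gives the same grasp; the last joint's range is limited). The gripper opens to 88 mm and grips with 3 to 60 N. Pads are 18 mm wide; open, the fingers measure 123 mm over their backs; the gripper's body (75 mm by 187 mm) begins 45 mm behind the grasp point.
Start: joints at [1.307, 0.689, -0.195, 1.565, 0.157, 0.902, -0.215], TCP at [0.183, -0.598, 0.239] pointing down, gripper open.
Joint ranges: [-3.01, 3.01], [-0.46, 2.08], [-1.47, 1.51], [0.13, 2.56], [-1, 4.14], [0.04, 2.09], [-2.66, 2.66]. Speed limits (rad/s): [2.57, 2.57, 3.14, 3.14, 3.14, 3.14, 3.14].

## Interface

Orientations are given as a unit quaternion [x, y, z, w].
In Python, from plant import r gives the robot as it stands.
- The arm moves only by the tool carry_out, never from a script. Its argument "plan" is a list of rows, each an object with "rot": the turn, a rotation vector about the tool's x, y, z in rad, a list of three; "xyz": the shift along the tool's x, y, z in m, a list of three; "grip": the closure in counts, from 0 (fully open) to 255 (shut). In form: [{"rot": [wx, wy, wz], "xyz": [dx, dy, dz], "grip": grip}, ...]. A call has 1 to 8 rows; each row is the pose to reach, as a shift and turn from the pose commanded when the call began, along the tool's axes at that moment; what a row does not reach only later rows make up. A row lasts 1/12 s, in which the tool goes at most 41.7 mm and 7.16 degrees, less where a joint would pass 70% of its speed; a pose out of reach is approached as far as the arm can. A call with a gripper value outside its range is refused whole. The fingers move at their own pace and stop on an object; "squeeze" is the grip in N (left out, the last holds). Time passes only in rows, so rows that repeat a pose let the fingers close. It gives the time, the measured TCP pose, the force, the opening and the grip force at its end, in the units of the state.
- r.get_state(): the state, without advancing time (a new reading comes with each control period).
- r.snapshot(name): name is "scene" or "top"; returns the picture (420x560x3 uint8, red, green, blue); there is no depth.
- r.camera_params(name): a dict with "fx", "fy", "cx", "cy" (pixels), "distortion" ([k1, k2, p1, p2, k3] as OpenCV has them; the pictures are not rectified), "position" and "attitude" of the camera in the world. Camera axes: x right, y down, z forward; pixel columns grow to the right and rows downward; lengths in m; the calibration is good to about 2 mm. A picture is of the moment at which its call begins. camera_params takes no time and is no camera call.
- r.finish_job(): hands the job in; it is judged then, once.
The state is a dict: "clock": time; "q": joint angles; "qd": joint speeds; "joint_torque": joint torques, N m; "tool_pos": TCP position; "eef_rot": TCP orientation; "contact_force": force on the tool from outside, world axes, zero at the start; "moment": the same for the moment, N m; "opening": opening from 0.0 (shut) to 1.0 (fully open); "finger_force": force on a finger pad.
Only numpy, scipy, OpenCV 4.12 (cv2) and the standard library are available. Lean on these libraries where they do the work, as an engineer would, in place of code of your own. Each camera call takes 0.05 s, during which the arm holds its last target. There are 200 camera calls.

## Task

Raise the folded-down wire bail of the small steel pail until it stands upright, with the pail still standing on the bench. Then lift the pail by its bail and hang it on the twin-hook stand, so that the bail's wire lies in the dips of both hooks with one hook on each side of the wooden grip, and let go. Keep the bearing in the pail, and do not disturb the pipe elbow or the jar of screws.

Things in the scene. Friction and masses are not known exactly. Their poses are not given: they have to be found in the camera images.
- pail: Small open pail of grey sheet steel, loose on the bench; about 0.4 kg, 78 mm high, 91 mm across the rim, 74 mm across the foot. Origin: centre of its underside; z up. The bail's hinge runs along the pail's y axis, 68 mm above the origin, through ears outside the wall. The bail starts folded down to the pail's -x side (roughly towards the robot).
- bail (a joint): Bail angle: 0 = upright, negative = leaning to the pail's -x side; stops at -1.45 and +1.45 rad (nearly level). The hinge is lightly stiff: the bail stays about where it is left. At angle q the middle of the grip is at 95*sin(q) mm along the pail's x and 68 + 95*cos(q) mm above its underside.
- bail_grip (a point): Middle of the brown wooden sleeve (14 mm diameter, 40 mm long, parallel to the pail's y, turning freely on the wire) on the bail's crown; y along the sleeve, z away from the hinge. Bare straight 5 mm wire runs on beyond its ends to 43 mm from the middle, then bends into legs 106 mm apart. Folded down, it lies 30 to 50 mm outside the rim, level with the rim or up to 50 mm above.
- pail_in (a point): Centre of the pail's inner floor, 4 mm above its underside.
- hook_stand: Fixed dark steel stand: base plate 170 x 90 x 8 mm; two round prongs 8 mm thick, 68 mm between centres, pointing along its -x (roughly to the robot). Origin on the bench under the dips. Post and crossbar 85 mm behind (+x). Prong centre lines: level at 225 mm height, sloping into a dip at 205 mm (flat from x = +18 to -14), upturned tip at x = -32 mm, topping out at 227 mm.
- hook_seat (a point): Where the middle of the bail's grip is when the pail hangs properly: midway between the dips of the two prongs, 211.5 mm above the bench. Axes as the stand: x from tips to post, y across both prongs. The pail hangs with its y axis parallel to this y, either way round.
- bearing: Steel ball bearing 52 mm in diameter and 16 mm high, lying loose on the pail's floor, to be carried along in it. Origin at the centre of its underside.
- pipe_elbow: Bystander: brass-coloured pipe elbow, 64 x 64 x 35 mm, lying loose between the pail and the stand. Origin at the centre of its underside.
- screw_jar: Bystander: glass jar of screws with a tin lid, 62 mm in diameter and 82 mm high, loose, beyond the pail. Origin at the centre of its underside.
- task_lamp: Fixed desk lamp; keep the wrist and arm clear of it. Origin on the bench below it, axes as the world's. Its white shade hangs over the bench from x = -137 to +35 mm, y = -202 to -32 mm and z = 414 to 582 mm from the origin.
Mind the look-alikes: they are no part of the job. Of the things that look like the pail, the larger one is meant.

How it is judged:
By the outcome, as a careful person would: the job done as asked, in the order asked, and still so for the second after the job is handed in, with the robot touching nothing.
It also fails if it takes over 58 s, if anything falls off the work surface, if the arm or the gripper's body presses on something with over 40 N, if the wrist force passes 120 N, or if a joint passes its speed limit or range.

## Working session

There is one attempt and no reset: what is moved stays moved. The work goes in short steps, Python scripts to look and compute and a tool call to move; the robot and the scene stay as the last step left them, time stands still between calls to the robot, and variables do not carry over. Pictures are saved under pics/ and viewed, at most 10 in all, crops included, and the job is handed in when it is done.

Besides the shell and the picture viewer there is one more tool, called after ">>>" as name(argument=value, ...), one argument or row to a line, values as JSON. carry_out: Moves the arm, as the interface text tells. Its arguments: {"type":"object","properties":{"plan":{"type":"array"},"squeeze":{"type":"number"}},"required":["plan"]}

```bash
mkdir -p pics; ls; python3 - <<'E'
from plant import r
import cv2
s=r.get_state();print(s)
for n in("scene","top"):
    print(n,r.camera_params(n))
    cv2.imwrite(f"pics/{n}0.png",r.snapshot(n)[:,:,::-1])
E
```

```text
pics
{'clock': 0.0, 'q': array([ 1.3068156 ,  0.69001157, -0.19449732,  1.56635402,  0.15730465,
        0.9024931 , -0.21510235]), 'qd': array([-0.00127141, -0.00011822,  0.00111666, -0.00030618, -0.00102082,
        0.00079829,  0.00063928]), 'joint_torque': array([ 1.55900016e-03, -5.27572739e+01, -1.26683470e+00, -1.53431797e+01,
       -5.27517032e-02,  6.53130468e-03,  1.35406985e-04]), 'tool_pos': array([ 0.18312904, -0.59689878,  0.23788974]), 'eef_rot': array([ 9.88930419e-01,  1.48377048e-01, -2.11373162e-04, -9.13224770e-04]), 'contact_force': array([-0.58153204,  0.71239558,  0.00603789]), 'moment': array([ 0.09060789, -0.00128707,  0.00652495]), 'finger_force': 0.0, 'opening': 0.9985843406977709}
scene {'fx': 496.9004947460299, 'fy': 496.9004947460299, 'cx': 277.1769821307142, 'cy': 209.9250819146298, 'distortion': array([0.01107677, 0.        , 0.        , 0.        , 0.        ]), 'position': array([-0.15511447,  0.43635486,  1.11090716]), 'attitude': array([-0.40732221,  0.83465954, -0.33541612,  0.15788632])}
top {'fx': 384.55106875580856, 'fy': 384.55106875580856, 'cx': 276.8854287857451, 'cy': 215.00242542189022, 'distortion': array([-0.03662621,  0.        ,  0.        ,  0.        ,  0.        ]), 'position': array([ 0.5057947 , -0.12746553,  1.04470428]), 'attitude': array([-0.69920423,  0.71439793, -0.02517648,  0.01073271])}
```

View pics/scene0.png

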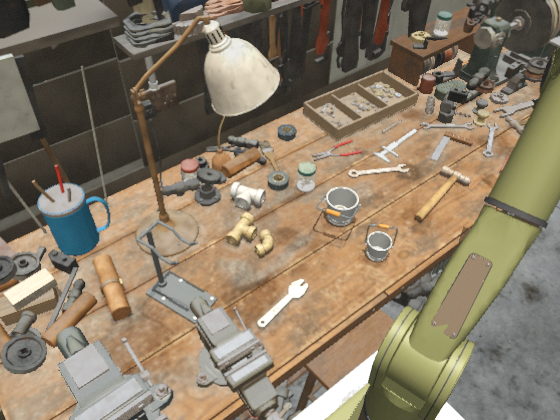

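View pics/top0.png

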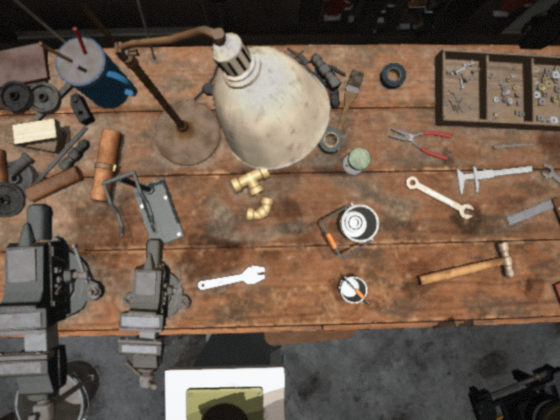

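The scene view shows the large pail at about (342,207) with its grip at (330,212), and the decoy at (378,246). In the top view the pail is at (358,223), its grip at (333,240), and the stand around (150,205). I'll zoom in on these.

```bash
python3 - <<'E'
import cv2,numpy as np
t=cv2.imread("pics/top0.png");s=cv2.imread("pics/scene0.png")
def c(im,x,y,w,h,k): return cv2.resize(im[y:y+h,x:x+w],None,fx=k,fy=k,interpolation=cv2.INTER_CUBIC)
a=c(t,310,190,80,60,5);b=c(s,305,180,80,60,5);d=c(t,95,150,100,75,4)
e=c(s,130,215,100,75,4)
cv2.imwrite("pics/crop1.png",np.vstack([np.hstack([a,b]),np.hstack([d,e])]))
E
```

```text
(no output)
```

View pics/crop1.png

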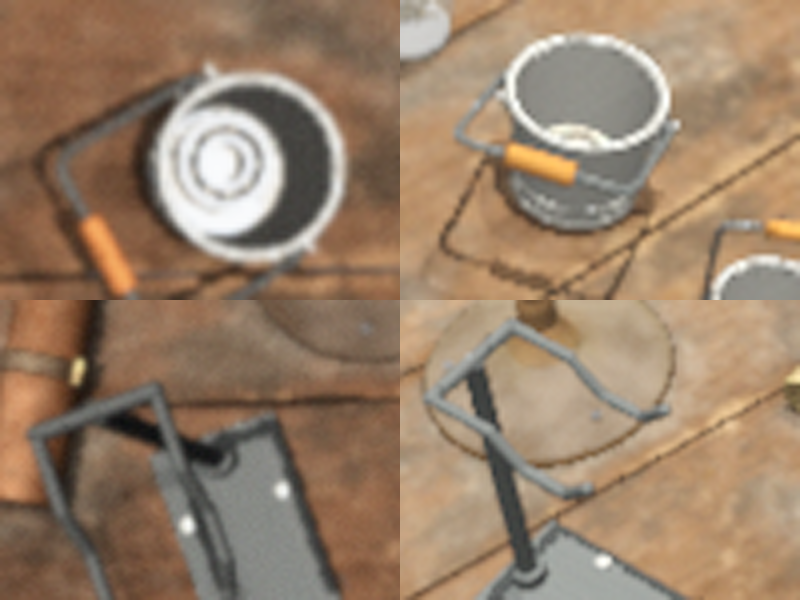

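The crop shows the pail's ears in the top view at (352,203.6) and (371.6,239.2), with the rim centred near (360.4,223.6). The crossbar corners are at (103.8,183.3) and (133.8,172) in top, and (137.5,240) and (158.8,221.3) in scene. The scene prong tips are at (176.3,262.5) and (195.5,242.5).

```bash
cat > h.py <<'E'
import cv2,numpy as np
from plant import r
from scipy.spatial.transform import Rotation as R
C={n:r.camera_params(n) for n in("scene","top")}
def ray(n,p):
    c=C[n];K=np.array([[c["fx"],0,c["cx"]],[0,c["fy"],c["cy"]],[0,0,1]])
    u=cv2.undistortPoints(np.array([[p]],float),K,c["distortion"])[0,0]
    return c["position"],R.from_quat(c["attitude"]).apply([u[0],u[1],1])
def plane(n,p,z):
    o,d=ray(n,p);return o+d*(z-o[2])/d[2]
def tri(ps,pt):
    o1,d1=ray("scene",ps);o2,d2=ray("top",pt)
    A=np.c_[d1,-d2];t=np.linalg.lstsq(A,o2-o1,rcond=None)[0]
    a,b=o1+d1*t[0],o2+d2*t[1];return (a+b)/2,np.linalg.norm(a-b)
def orange(im,box):   # im RGB
    x,y,w,h=box;hsv=cv2.cvtColor(np.ascontiguousarray(im[y:y+h,x:x+w]),cv2.COLOR_RGB2HSV)
    m=cv2.inRange(hsv,(8,175,170),(20,255,255))
    n,l,st,ce=cv2.connectedComponentsWithStats(m);k=1+np.argmax(st[1:,4])
    v,u=np.where(l==k)
    mu,ev=cv2.PCACompute(np.c_[u,v].astype(np.float32),None)[:2]
    return ce[k]+[x,y],st[k,4],ev[0]
E
cat > m.py <<'E'
from h import *
np.set_printoptions(precision=4,suppress=True)
t=cv2.imread("pics/top0.png")[:,:,::-1];s=cv2.imread("pics/scene0.png")[:,:,::-1]
g=orange(t,(310,215,50,50));gs=orange(s,(310,195,40,30));print(g,gs)
P,e=tri(gs[0],g[0]);print("grip",P,e)
# rim: bright ring fit
E1=plane("top",(352,203.6),.068);E2=plane("top",(371.6,239.2),.068)
print("ears",E1,E2,np.linalg.norm(E1-E2),(E1+E2)/2,"rimc",plane("top",(360.4,223.6),.078))
print("ears scene",plane("scene",(325.2,199),.068),plane("scene",(360,205),.068), "rim",plane("scene",(342.6,199.2),.078))
a=g[0]+8*g[2];b=g[0]-8*g[2];d=plane("top",a,P[2])-plane("top",b,P[2]);print("grip dir",d[:2]/np.linalg.norm(d))
for ps,pt in(((137.5,240),(103.8,183.3)),((158.8,221.3),(133.8,172))):
    print("bar",tri(ps,pt),plane("scene",ps,.225),plane("top",pt,.225))
for p in((176.3,262.5),(195.5,242.5)):print("tip",plane("scene",p,.227))
g=cv2.cvtColor(np.ascontiguousarray(t),cv2.COLOR_RGB2BGR)
cr=lambda im,x,y,w,h,k:cv2.resize(im[y:y+h,x:x+w],None,fx=k,fy=k,interpolation=cv2.INTER_CUBIC)
cv2.imwrite("pics/crop2.png",np.hstack([cr(g,95,165,100,84,4),cr(cv2.imread("pics/scene0.png"),135,215,100,84,4)]))
E
python3 m.py
```

```text
Traceback (most recent call last):
  File "m.py", line 4, in <module>
    g=orange(t,(310,215,50,50));gs=orange(s,(310,195,40,30));print(g,gs)
  File "h.py", line 18, in orange
    n,l,st,ce=cv2.connectedComponentsWithStats(m);k=1+np.argmax(st[1:,4])
                                                      ~~~~~~~~~^^^^^^^^^^
ValueError: attempt to get argmax of an empty sequence
```

```bash
python3 -c "
import cv2
t=cv2.imread('pics/top0.png');s=cv2.imread('pics/scene0.png')
h=lambda i:cv2.cvtColor(i,cv2.COLOR_BGR2HSV)
print(h(t)[234:248:3,328:340:2].tolist());print(h(s)[209:216:2,322:340:3].tolist())"
sed -i 's/(8,175,170),(20/(4,165,175),(22/' h.py; python3 m.py
```

```text
[[[14, 155, 234], [13, 160, 203], [12, 131, 140], [12, 121, 133], [13, 125, 131], [12, 123, 133]], [[13, 164, 227], [15, 153, 242], [12, 151, 192], [12, 127, 135], [11, 128, 138], [12, 124, 136]], [[11, 164, 151], [13, 165, 223], [14, 153, 238], [12, 154, 169], [11, 130, 133], [12, 129, 125]], [[12, 128, 82], [12, 167, 173], [14, 158, 238], [14, 157, 235], [12, 139, 178], [12, 123, 154]], [[13, 117, 105], [13, 134, 95], [12, 163, 197], [14, 154, 241], [13, 159, 212], [12, 124, 136]]]
[[[20, 21, 148], [15, 52, 156], [17, 146, 247], [14, 106, 173], [30, 11, 111], [35, 9, 174]], [[14, 98, 120], [13, 93, 126], [17, 158, 238], [18, 155, 255], [17, 147, 247], [14, 106, 180]], [[15, 111, 163], [14, 119, 103], [15, 157, 149], [16, 163, 207], [17, 158, 243], [18, 152, 255]], [[15, 105, 177], [14, 105, 95], [23, 16, 126], [13, 55, 111], [15, 153, 155], [16, 162, 214]]]
(array([329. , 239.5]), np.int32(6), array([0.5493, 0.8356], dtype=float32)) (array([329.5, 212.5]), np.int32(2), array([0.7071, 0.7071], dtype=float32))
grip [ 0.4917 -0.2721  0.1054] 0.00321562531020177
ears [ 0.5804 -0.341   0.068 ] [ 0.4883 -0.3885  0.068 ] 0.10367309473883897 [ 0.5344 -0.3648  0.068 ] rimc [ 0.5285 -0.3586  0.078 ]
ears scene [ 0.5651 -0.324   0.068 ] [ 0.4844 -0.3882  0.068 ] rim [ 0.5264 -0.3566  0.078 ]
grip dir [-0.8485 -0.5292]
bar (array([0.6231, 0.2246, 0.2247]), np.float64(0.00011040283910396381)) [0.6229 0.2248 0.225 ] [0.623  0.2244 0.225 ]
bar (array([0.6449, 0.1585, 0.2261]), np.float64(0.0026632117403466524)) [0.6446 0.1574 0.225 ] [0.646  0.1599 0.225 ]
tip [0.5096 0.1877 0.227 ]
tip [0.5329 0.1236 0.227 ]
```

View pics/crop2.png

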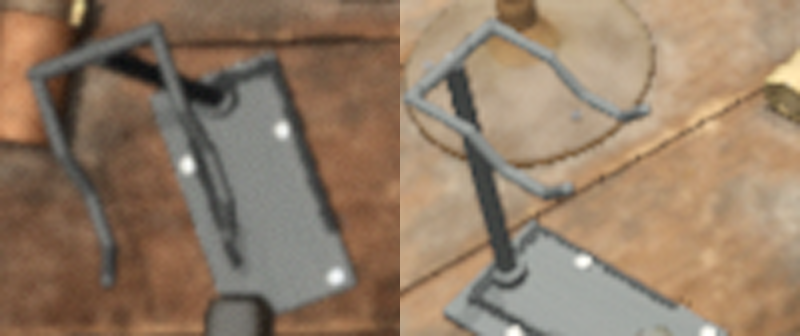

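Prong tips in the top view are at (122,235.8) and (154,230.5), and in scene at (177.5,262) and (196.2,242.5). Next I'll fix the grip's colour threshold.

```bash
sed -i 's/(4,165,175),(22/(9,138,180),(21/' h.py
cat > m2.py <<'E'
from h import *
np.set_printoptions(precision=4,suppress=True)
t=cv2.imread("pics/top0.png")[:,:,::-1];s=cv2.imread("pics/scene0.png")[:,:,::-1]
g=orange(t,(315,220,40,40));gs=orange(s,(310,195,40,30));print(g,gs)
P,e=tri(gs[0],g[0]);print("grip",P,e)
for n,q in(("top",g),("scene",gs)):
    d=plane(n,q[0]+8*q[2],P[2])-plane(n,q[0]-8*q[2],P[2]);d/=np.linalg.norm(d);print("grip dir",d[:2])
print("tips",tri((177.5,262),(122,235.8)),tri((196.2,242.5),(154,230.5)))
# rim: bright low-saturation outline; hull then ellipse
for n,im,box in(("top",t,(335,200,50,48)),("scene",s,(322,184,40,30))):
    x,y,w,h=box;c=np.ascontiguousarray(im[y:y+h,x:x+w]);hsv=cv2.cvtColor(c,cv2.COLOR_RGB2HSV)
    m=cv2.inRange(hsv,(0,0,185),(180,45,255))
    nn,l,st,ce=cv2.connectedComponentsWithStats(m);k=1+np.argmax(st[1:,2]*st[1:,3])
    pts=np.argwhere(l==k)[:,::-1].astype(np.float32)+[x,y]
    E=cv2.fitEllipse(cv2.convexHull(pts.astype(np.float32)));print(n,E,plane(n,E[0],.078))
    hull=np.array([plane(n,p[0],.078)[:2] for p in cv2.convexHull(pts.astype(np.float32))],np.float32)
    print(cv2.minEnclosingCircle(hull),cv2.fitEllipse(hull))
print("elbow",plane("top",(260,209),.017),"tee",plane("top",(250,180),.017),"jar",plane("top",(357,160),.08),"decoy",plane("top",(352,290),.06),
 "vise",plane("top",(155,245),.1))
E
python3 m2.py
```

```text
(array([331.5   , 240.4189]), np.int32(74), array([0.4757, 0.8796], dtype=float32)) (array([332.3774, 211.9434]), np.int32(53), array([0.9497, 0.3132], dtype=float32))
grip [ 0.4887 -0.2789  0.1057] 0.0013182878757214951
grip dir [-0.8911 -0.4538]
grip dir [-0.89   -0.4559]
tips (array([0.5099, 0.1848, 0.2263]), np.float64(0.0002683294142812428)) (array([0.5235, 0.12  , 0.2316]), np.float64(0.011929174053040632))
top ((359.6382751464844, 222.379150390625), (36.392208099365234, 40.41648483276367), 157.82156372070312) [ 0.5316 -0.3567  0.078 ]
((0.5343186855316162, -0.36017343401908875), 0.05274506285786629) ((0.5317662954330444, -0.3568320870399475), (0.09307312220335007, 0.10204251110553741), 109.84697723388672)
scene ((341.68017578125, 197.9496612548828), (22.86779022216797, 34.42624282836914), 96.4519271850586) [ 0.5318 -0.358   0.078 ]
((0.5340617895126343, -0.35772445797920227), 0.051163721829652786) ((0.5326735973358154, -0.35872209072113037), (0.09564530849456787, 0.10052972286939621), 143.6221466064453)
elbow [ 0.5748 -0.1042  0.017 ] tee [ 0.6535 -0.0789  0.017 ] jar [ 0.6906 -0.3549  0.08  ] decoy [ 0.3597 -0.3359  0.06  ] vise [0.4865 0.1523 0.1   ]
```

```bash
cat >> h.py <<'E'
def world(g=None):
    s=r.get_state();return s,np.array(s["tool_pos"]),R.from_quat(s["eef_rot"])
def delta(tgt,theta):
    """shift in tool axes and turn to TCP tgt, pointing down, tool x at yaw theta (deg)"""
    s,p,q=world();T=R.from_euler("z",theta,degrees=True)*R.from_euler("x",180,degrees=True)
    return q.inv().apply(np.array(tgt)-p),(q.inv()*T).as_rotvec()
E
python3 - <<'E'
from h import *
np.set_printoptions(precision=4,suppress=True)
print("vise end",tri((197,303),(154,243)));print("lamp base",plane("top",(184,128),0.02),plane("scene",(165,216),.02))
for p in((130,340),(155,270),(175,300),(140,380)):print(p,plane("top",p,.1))
print(delta([.4887,-.2789,.17],27.2),delta([.4887,-.2789,.087],27.2))
E
python3 - <<'E'
import cv2,numpy as np
c=lambda im,x,y,w,h,k:cv2.resize(im[y:y+h,x:x+w],None,fx=k,fy=k,interpolation=cv2.INTER_CUBIC)
cv2.imwrite("pics/crop3.png",np.hstack([c(cv2.imread("pics/top0.png"),100,220,100,140,4),c(cv2.imread("pics/scene0.png"),180,260,100,140,4)]))
E
```

```text
vise end (array([0.4911, 0.1653, 0.0654]), np.float64(0.0007065820026756482))
lamp base [0.7979 0.0964 0.02  ] [0.8373 0.0678 0.02  ]
(130, 340) [0.2577 0.2155 0.1   ]
(155, 270) [0.4256 0.1528 0.1   ]
(175, 300) [0.352  0.1049 0.1   ]
(140, 380) [0.1611 0.1925 0.1   ]
(array([ 0.3854, -0.2143,  0.0683]), array([-0.0016, -0.    , -0.1768])) (array([ 0.3854, -0.2142,  0.1513]), array([-0.0016, -0.    , -0.1768]))
```

View pics/crop3.png

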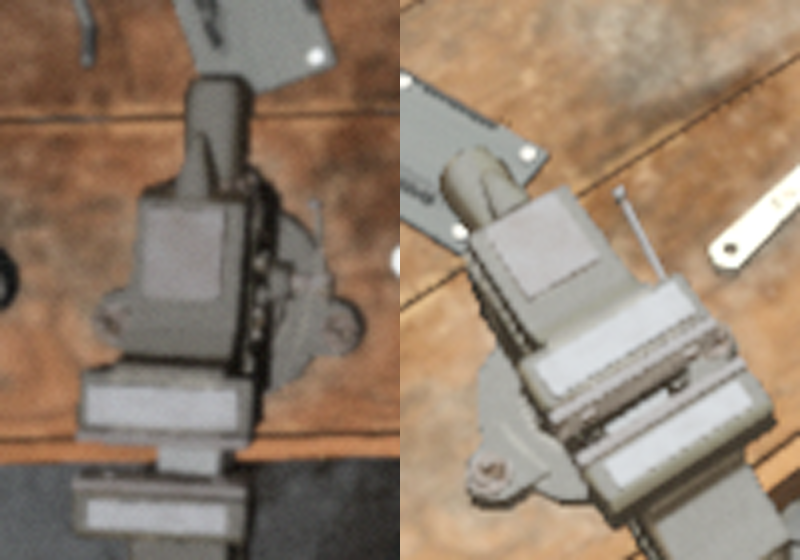

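The crop shows the vise: round tail end at top (154,243), and anvil plate back corners at top (136.3,271.3) and (156,272.5), or scene (198,320) and (220,308.8).

```bash
python3 - <<'E'
from h import *
np.set_printoptions(precision=4,suppress=True)
print(tri((198,320),(136.3,271.3)),tri((220,308.8),(156,272.5)))
print("jaw",tri((211.5,359.5),(121,314)), tri((254,332),(161,316)))
print("tailtop",tri((196,299),(155,240)))
E
```

```text
(array([0.4248, 0.1975, 0.106 ]), np.float64(0.0027346303963519023)) (array([0.4189, 0.1452, 0.1108]), np.float64(0.005103072521390227))
jaw (array([0.3224, 0.23  , 0.1138]), np.float64(0.003468770276910999)) (array([0.3158, 0.1268, 0.1281]), np.float64(0.012351967117085055))
tailtop (array([0.4991, 0.1619, 0.07  ]), np.float64(0.002024495314194213))
```

>>> carry_out(
  plan=[
    {"rot": [0,0,-0.08],"xyz": [0.036,-0.02,0],"grip": 80},
    {"rot": [0,0,-0.1768],"xyz": [0.072,-0.04,0],"grip": 156},
    {"rot": [0,0,-0.1768],"xyz": [0.108,-0.06,0],"grip": 156},
    {"rot": [0,0,-0.1768],"xyz": [0.144,-0.08,0],"grip": 156},
    {"rot": [0,0,-0.1768],"xyz": [0.18,-0.1,0],"grip": 156},
    {"rot": [0,0,-0.1768],"xyz": [0.216,-0.12,0],"grip": 156},
    {"rot": [0,0,-0.1768],"xyz": [0.252,-0.14,0],"grip": 156},
    {"rot": [0,0,-0.1768],"xyz": [0.288,-0.16,0],"grip": 156},
  ],
)

```text
clock: 0.77
tool_pos: [0.4126, -0.3583, 0.2385]
eef_rot: [0.972, 0.235, -0.0, -0.0]
contact_force: [0.7, -0.5, -1.1]
opening: 0.425
finger_force: 0.0
```

```bash
python3 - <<'E'
from h import *
print(delta([.4887,-.2789,.2385],27.2),delta([.4887,-.2789,.087],27.2))
E
```

```text
(array([ 1.04001177e-01, -3.58794529e-02, -2.81656650e-05]), array([-0.0005208 ,  0.00038692, -0.00030115])) (array([ 0.10405981, -0.03580056,  0.1514718 ]), array([-0.0005208 ,  0.00038692, -0.00030115]))
```

>>> carry_out(
  plan=[
    {"rot": [0,0,0],"xyz": [0.036,-0.012,0],"grip": 160},
    {"rot": [0,0,0],"xyz": [0.072,-0.024,0],"grip": 160},
    {"rot": [0,0,0],"xyz": [0.104,-0.036,0],"grip": 160},
    {"rot": [0,0,0],"xyz": [0.104,-0.036,0.03],"grip": 160},
    {"rot": [0,0,0],"xyz": [0.104,-0.036,0.06],"grip": 160},
    {"rot": [0,0,0],"xyz": [0.104,-0.036,0.09],"grip": 160},
    {"rot": [0,0,0],"xyz": [0.104,-0.036,0.1],"grip": 160},
    {"rot": [0,0,0],"xyz": [0.104,-0.036,0.1],"grip": 160},
  ],
)

```text
clock: 1.43
tool_pos: [0.4859, -0.2796, 0.1362]
eef_rot: [0.972, 0.235, -0.002, -0.002]
contact_force: [0.2, 0.3, 0.3]
opening: 0.372
finger_force: 0.0
```

```bash
python3 - <<'E'
from h import *
print(world()[1],delta([.4887,-.2789,.087],27.2))
a=r.snapshot("top");b=r.snapshot("scene")
cv2.imwrite("pics/top1.png",a[:,:,::-1]);cv2.imwrite("pics/scene1.png",b[:,:,::-1])
c=lambda im,x,y,w,h,k:cv2.resize(im[y:y+h,x:x+w,::-1],None,fx=k,fy=k,interpolation=cv2.INTER_CUBIC)
cv2.imwrite("pics/crop4.png",np.hstack([c(a,285,180,100,140,4),c(b,285,130,100,140,4)]))
E
```

```text
[ 0.48591498 -0.27959152  0.13623417] (array([0.00297907, 0.00089144, 0.04921959]), array([-0.00473479,  0.00377937,  0.00013265]))
```

View pics/crop4.png

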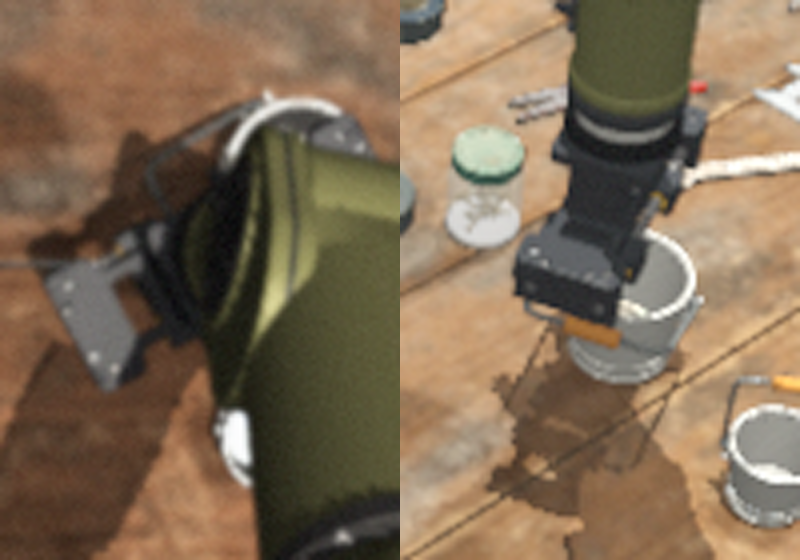

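The gripper sits directly above the sleeve and nothing has moved, with the grip in the scene crop at about (590,330). I'll go down and close lightly.

>>> carry_out(
  plan=[
    {"rot": [0,0,0],"xyz": [0.003,0.001,0.02],"grip": 160},
    {"rot": [0,0,0],"xyz": [0.003,0.001,0.04],"grip": 160},
    {"rot": [0,0,0],"xyz": [0.003,0.001,0.048],"grip": 160},
    {"rot": [0,0,0],"xyz": [0.003,0.001,0.048],"grip": 160},
    {"rot": [0,0,0],"xyz": [0.003,0.001,0.048],"grip": 190},
    {"rot": [0,0,0],"xyz": [0.003,0.001,0.048],"grip": 220},
    {"rot": [0,0,0],"xyz": [0.003,0.001,0.048],"grip": 255},
    {"rot": [0,0,0],"xyz": [0.003,0.001,0.048],"grip": 255},
  ],
  squeeze=4,
)

```text
clock: 2.2
tool_pos: [0.4914, -0.2798, 0.0917]
eef_rot: [0.972, 0.235, 0.001, 0.0]
contact_force: [-0.5, 1.1, 1.1]
opening: 0.156
finger_force: 4.0
```

```bash
python3 - <<'E'
from h import *
s,p,q=world();print(s["clock"],p,s["opening"]*88,s["finger_force"],s["contact_force"],q.as_matrix().round(4))
E
```

```text
2.2 [ 0.49140727 -0.27984541  0.09167331] 13.710466736638603 3.988456539809704 [-0.45427367  1.08130183  1.11220301] [[ 8.894e-01  4.572e-01  1.200e-03]
 [ 4.572e-01 -8.894e-01 -2.000e-04]
 [ 1.000e-03  7.000e-04 -1.000e+00]]
```

>>> carry_out(
  plan=[
    {"rot": [0,0,0],"xyz": [0,0.0034,-0.0071],"grip": 255},
    {"rot": [0,0,0],"xyz": [0,0.0074,-0.0139],"grip": 255},
    {"rot": [0,0,0],"xyz": [0,0.012,-0.0203],"grip": 255},
    {"rot": [0,0,0],"xyz": [0,0.017,-0.0263],"grip": 255},
    {"rot": [0,0,0],"xyz": [0,0.0226,-0.0319],"grip": 255},
    {"rot": [0,0,0],"xyz": [0,0.0286,-0.0371],"grip": 255},
    {"rot": [0,0,0],"xyz": [0,0.035,-0.0417],"grip": 255},
    {"rot": [0,0,0],"xyz": [0,0.0417,-0.0457],"grip": 255},
  ],
)

```text
clock: 2.87
tool_pos: [0.5111, -0.3179, 0.1375]
eef_rot: [0.972, 0.235, 0.001, 0.001]
contact_force: [0.1, 3.0, 3.7]
opening: 0.156
finger_force: 4.0
```

>>> carry_out(
  plan=[
    {"rot": [0,0,0],"xyz": [0,0.0071,-0.0035],"grip": 255},
    {"rot": [0,0,0],"xyz": [0,0.0144,-0.0064],"grip": 255},
    {"rot": [0,0,0],"xyz": [0,0.022,-0.0086],"grip": 255},
    {"rot": [0,0,0],"xyz": [0,0.0297,-0.0103],"grip": 255},
    {"rot": [0,0,0],"xyz": [0,0.0376,-0.0113],"grip": 255},
    {"rot": [0,0,0],"xyz": [0,0.0455,-0.0116],"grip": 255},
    {"rot": [0,0,0],"xyz": [0,0.0455,-0.0116],"grip": 255},
    {"rot": [0,0,0],"xyz": [0,0.0455,-0.0116],"grip": 255},
  ],
)

```text
clock: 3.53
tool_pos: [0.5319, -0.3593, 0.1483]
eef_rot: [0.972, 0.235, 0.001, 0.001]
contact_force: [1.9, 0.1, 5.4]
opening: 0.152
finger_force: 4.0
```

```bash
python3 - <<'E'
from h import *
s,p,q=world();print(s["clock"],p,s["opening"]*88,s["finger_force"],s["contact_force"])
a=r.snapshot("top");b=r.snapshot("scene")
cv2.imwrite("pics/scene2.png",b[:,:,::-1])
c=lambda im,x,y,w,h,k:cv2.resize(im[y:y+h,x:x+w,::-1],None,fx=k,fy=k,interpolation=cv2.INTER_CUBIC)
cv2.imwrite("pics/crop5.png",np.hstack([c(a,285,180,100,140,4),c(b,285,130,100,140,4)]))
E
```

```text
3.5333 [ 0.53187908 -0.35932021  0.14833036] 13.385872155504245 3.9936145793484457 [1.89341379 0.11008411 5.35438292]
```

View pics/crop5.png

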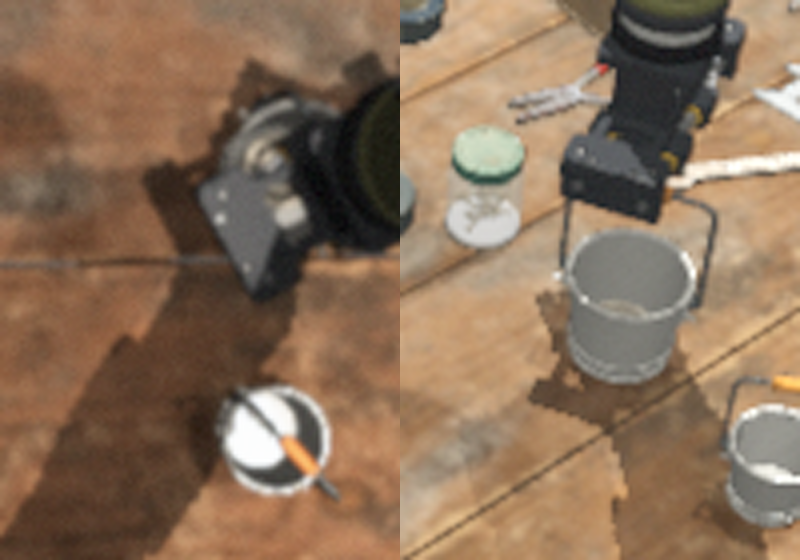

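The bail now stands upright (legs at scene-crop (565,240) and (705,260)) and the pail is still standing where it was. I'll squeeze harder and lift.

>>> carry_out(
  plan=[
    {"rot": [0,0,0],"xyz": [0,0,0],"grip": 255},
    {"rot": [0,0,0],"xyz": [0,0,0],"grip": 255},
    {"rot": [0,0,0],"xyz": [0,0,0],"grip": 255},
    {"rot": [0,0,0],"xyz": [0,0,-0.004],"grip": 255},
    {"rot": [0,0,0],"xyz": [0,0,-0.01],"grip": 255},
    {"rot": [0,0,0],"xyz": [0,0,-0.02],"grip": 255},
    {"rot": [0,0,0],"xyz": [0,0,-0.032],"grip": 255},
    {"rot": [0,0,0],"xyz": [0,0,-0.045],"grip": 255},
  ],
  squeeze=35,
)

```text
clock: 4.3
tool_pos: [0.5298, -0.3576, 0.1932]
eef_rot: [0.972, 0.235, -0.001, -0.001]
contact_force: [0.5, -0.8, -7.0]
opening: 0.144
finger_force: 34.8
```

>>> carry_out(
  plan=[
    {"rot": [0,0,0],"xyz": [0,0,-0.012],"grip": 255},
    {"rot": [0,0,0],"xyz": [0,0,-0.024],"grip": 255},
    {"rot": [0,0,0],"xyz": [0,0,-0.036],"grip": 255},
    {"rot": [0,0,0],"xyz": [0,0,-0.048],"grip": 255},
    {"rot": [0,0,0],"xyz": [0,0,-0.055],"grip": 255},
    {"rot": [0,0,0],"xyz": [0,0,-0.057],"grip": 255},
    {"rot": [0,0,0],"xyz": [0,0,-0.057],"grip": 255},
    {"rot": [0,0,0],"xyz": [0,0,-0.057],"grip": 255},
  ],
)

```text
clock: 4.97
tool_pos: [0.5303, -0.3574, 0.2496]
eef_rot: [0.972, 0.235, -0.001, -0.0]
contact_force: [0.1, -0.3, -6.1]
opening: 0.146
finger_force: 34.8
```

```bash
python3 - <<'E'
from h import *
s,p,q=world();print(s["clock"],p,s["opening"]*88,s["finger_force"],s["contact_force"],s["q"])
x=np.array([.952,.307]);O=np.array([.5525,.1655])
for k in(-.1,-.065,0):print(k,O+k*x)
for t in([.44,-.2],[.43,0.0],O-.1*x):print(delta([t[0],t[1],p[2]],27.2))
cv2.imwrite("pics/scene3.png",r.snapshot("scene")[:,:,::-1])
E
```

```text
4.9667 [ 0.53026427 -0.35738965  0.24957095] 12.837231184394705 34.82410895638168 [ 0.05356054 -0.34947962 -6.11135473] [ 0.63599574  0.69932338 -0.21377386  1.50384101  0.16791746  0.95766568
 -0.72223497]
-0.1 [0.4573 0.1348]
-0.065 [0.49062  0.145545]
0 [0.5525 0.1655]
(array([-8.36317722e-03, -1.81243394e-01,  1.73304105e-04]), array([-0.00091842,  0.00081971, -0.00012807]))
(array([ 7.41389178e-02, -3.63708170e-01,  2.73240968e-04]), array([-0.00091842,  0.00081971, -0.00012807]))
(array([ 1.60023040e-01, -4.71133711e-01,  3.01491679e-04]), array([-0.00091842,  0.00081971, -0.00012807]))
```

```bash
python3 - <<'E'
from h import *
s,p,q=world()
pre=np.array([.5525,.1653])-.075*np.array([.950,.312])
d=pre-p[:2];f=np.array([.12,.19,.19,.19,.19,.12]);th0=27.2
a=np.array([0,.16,.38,.6,.82,1,1])*(108.2-th0)
for k in range(6):
    t=np.radians(th0+a[k]);e=d*f[k]
    print(k,np.round([e[0]*np.cos(t)+e[1]*np.sin(t),e[0]*np.sin(t)-e[1]*np.cos(t)],4),np.radians(a[k+1]-a[k]).round(4))
E
```

```text
0 [ 0.0222 -0.056 ] 0.2262
1 [ 0.0541 -0.0785] 0.311
2 [ 0.0755 -0.0582] 0.311
3 [ 0.0897 -0.0323] 0.311
4 [ 0.0952 -0.0033] 0.2545
5 [0.0587 0.0131] 0.0
```

>>> carry_out(
  plan=[
    {"rot": [0,0,-0.006],"xyz": [0.0004,-0.001,-0.001],"grip": 255},
    {"rot": [0,0,-0.016],"xyz": [0.0013,-0.0034,-0.002],"grip": 255},
    {"rot": [0,0,-0.032],"xyz": [0.0031,-0.0078,-0.003],"grip": 255},
    {"rot": [0,0,-0.056],"xyz": [0.0056,-0.014,-0.005],"grip": 255},
    {"rot": [0,0,-0.09],"xyz": [0.0089,-0.0224,-0.005],"grip": 255},
    {"rot": [0,0,-0.13],"xyz": [0.0127,-0.032,-0.005],"grip": 255},
    {"rot": [0,0,-0.176],"xyz": [0.0173,-0.0437,-0.005],"grip": 255},
    {"rot": [0,0,-0.226],"xyz": [0.0222,-0.056,-0.005],"grip": 255},
  ],
)

```text
clock: 5.68
tool_pos: [0.5248, -0.296, 0.2551]
eef_rot: [0.938, 0.346, 0.0, -0.0]
contact_force: [0.7, -0.3, -6.4]
opening: 0.147
finger_force: 34.8
```

>>> carry_out(
  plan=[
    {"rot": [0,0,-0.039],"xyz": [0.0068,-0.0098,0],"grip": 255},
    {"rot": [0,0,-0.078],"xyz": [0.0135,-0.0196,0],"grip": 255},
    {"rot": [0,0,-0.117],"xyz": [0.0203,-0.0294,0],"grip": 255},
    {"rot": [0,0,-0.155],"xyz": [0.027,-0.0392,0],"grip": 255},
    {"rot": [0,0,-0.194],"xyz": [0.0338,-0.0491,0],"grip": 255},
    {"rot": [0,0,-0.233],"xyz": [0.0406,-0.0589,0],"grip": 255},
    {"rot": [0,0,-0.272],"xyz": [0.0473,-0.0687,0],"grip": 255},
    {"rot": [0,0,-0.311],"xyz": [0.0541,-0.0785,0],"grip": 255},
  ],
)

```text
clock: 6.35
tool_pos: [0.5158, -0.2017, 0.2552]
eef_rot: [0.874, 0.486, 0.0, 0.0]
contact_force: [1.1, -0.3, -7.1]
opening: 0.144
finger_force: 34.8
```

>>> carry_out(
  plan=[
    {"rot": [0,0,-0.039],"xyz": [0.0094,-0.0073,0],"grip": 255},
    {"rot": [0,0,-0.078],"xyz": [0.0189,-0.0146,0],"grip": 255},
    {"rot": [0,0,-0.117],"xyz": [0.0283,-0.0218,0],"grip": 255},
    {"rot": [0,0,-0.155],"xyz": [0.0378,-0.0291,0],"grip": 255},
    {"rot": [0,0,-0.194],"xyz": [0.0472,-0.0364,0],"grip": 255},
    {"rot": [0,0,-0.233],"xyz": [0.0566,-0.0436,0],"grip": 255},
    {"rot": [0,0,-0.272],"xyz": [0.0661,-0.0509,0],"grip": 255},
    {"rot": [0,0,-0.311],"xyz": [0.0755,-0.0582,0],"grip": 255},
  ],
)

```text
clock: 7.02
tool_pos: [0.5066, -0.1068, 0.2551]
eef_rot: [0.788, 0.616, 0.0, 0.0]
contact_force: [0.2, -0.7, -6.3]
opening: 0.147
finger_force: 34.8
```

>>> carry_out(
  plan=[
    {"rot": [0,0,-0.039],"xyz": [0.0112,-0.004,0],"grip": 255},
    {"rot": [0,0,-0.078],"xyz": [0.0224,-0.0081,0],"grip": 255},
    {"rot": [0,0,-0.117],"xyz": [0.0336,-0.0121,0],"grip": 255},
    {"rot": [0,0,-0.155],"xyz": [0.0448,-0.0162,0],"grip": 255},
    {"rot": [0,0,-0.194],"xyz": [0.0561,-0.0202,0],"grip": 255},
    {"rot": [0,0,-0.233],"xyz": [0.0673,-0.0242,0],"grip": 255},
    {"rot": [0,0,-0.272],"xyz": [0.0785,-0.0283,0],"grip": 255},
    {"rot": [0,0,-0.311],"xyz": [0.0897,-0.0323,0],"grip": 255},
  ],
)

```text
clock: 7.68
tool_pos: [0.4971, -0.0119, 0.255]
eef_rot: [0.683, 0.73, 0.0, 0.0]
contact_force: [0.5, -0.1, -7.3]
opening: 0.144
finger_force: 34.8
```

```bash
python3 - <<'E'
from h import *
s,p,q=world();print(s["clock"],p,s["opening"]*88,s["finger_force"],s["contact_force"])
pre=np.array([.5525,.1653])-.075*np.array([.950,.312])
print(delta([*pre,.2546],108.2))
E
```

```text
7.6833 [ 0.49706667 -0.01185459  0.25501549] 12.702548885471696 34.82417358085513 [ 0.51711824 -0.08155286 -7.32056927]
(array([ 0.15446664, -0.00554222,  0.00039364]), array([ 1.36434192e-04,  1.54564066e-04, -2.51004829e-01]))
```

>>> carry_out(
  plan=[
    {"rot": [0,0,-0.036],"xyz": [0.012,-0.0004,0],"grip": 255},
    {"rot": [0,0,-0.072],"xyz": [0.024,-0.0008,0],"grip": 255},
    {"rot": [0,0,-0.108],"xyz": [0.036,-0.0012,0],"grip": 255},
    {"rot": [0,0,-0.144],"xyz": [0.048,-0.0016,0],"grip": 255},
    {"rot": [0,0,-0.18],"xyz": [0.06,-0.0021,0],"grip": 255},
    {"rot": [0,0,-0.21],"xyz": [0.071,-0.0025,0],"grip": 255},
    {"rot": [0,0,-0.235],"xyz": [0.082,-0.0028,0],"grip": 255},
    {"rot": [0,0,-0.251],"xyz": [0.092,-0.0032,0],"grip": 255},
  ],
)

```text
clock: 8.35
tool_pos: [0.4879, 0.0798, 0.2549]
eef_rot: [0.587, 0.81, -0.0, -0.0]
contact_force: [0.1, -0.2, -6.2]
opening: 0.148
finger_force: 34.8
```

```bash
python3 - <<'E'
from h import *
s,p,q=world();print(s["clock"],p,s["finger_force"],s["contact_force"])
pre=np.array([.5525,.1653])-.075*np.array([.950,.312])
print(delta([*pre,.2546],108.2))
E
```

```text
8.35 [0.48790758 0.07976585 0.25494348] 34.82503677718341 [ 0.09574557 -0.21900308 -6.23107356]
(array([0.0611233 , 0.01299701, 0.00033743]), array([-3.17835351e-04,  3.11182506e-05, -1.39492588e-03]))
```

>>> carry_out(
  plan=[
    {"rot": [0,0,0],"xyz": [0.011,0.0024,0],"grip": 255},
    {"rot": [0,0,0],"xyz": [0.022,0.0048,0],"grip": 255},
    {"rot": [0,0,0],"xyz": [0.033,0.007,0],"grip": 255},
    {"rot": [0,0,0],"xyz": [0.043,0.0092,0],"grip": 255},
    {"rot": [0,0,0],"xyz": [0.052,0.011,0],"grip": 255},
    {"rot": [0,0,0],"xyz": [0.058,0.0122,0],"grip": 255},
    {"rot": [0,0,0],"xyz": [0.061,0.013,0],"grip": 255},
    {"rot": [0,0,0],"xyz": [0.061,0.013,0],"grip": 255},
  ],
)

```text
clock: 9.02
tool_pos: [0.4815, 0.1415, 0.255]
eef_rot: [0.587, 0.809, -0.0, -0.0]
contact_force: [-1.4, 1.6, -6.5]
opening: 0.146
finger_force: 34.8
```

```bash
python3 - <<'E'
from h import *
s,p,q=world();print(s["clock"],p,s["finger_force"],s["contact_force"])
seat=np.array([.5525,.1653])
print(delta([*seat,.2546],108.2))
a=r.snapshot("top");b=r.snapshot("scene")
c=lambda im,x,y,w,h,k:cv2.resize(im[y:y+h,x:x+w,::-1],None,fx=k,fy=k,interpolation=cv2.INTER_CUBIC)
cv2.imwrite("pics/crop6.png",np.hstack([c(a,95,140,100,140,4),c(b,130,200,100,140,4)]))
E
```

```text
9.0167 [0.4814558  0.14150332 0.25499187] 34.83288053423166 [-1.43246632  1.57971654 -6.47667984]
(array([0.00061963, 0.0749212 , 0.00037947]), array([-0.00016703, -0.00021588, -0.00271096]))
```

View pics/crop6.png

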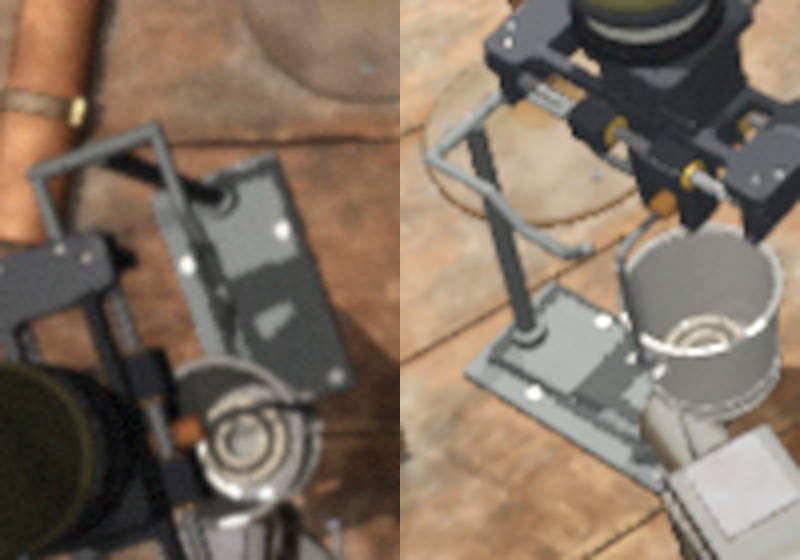

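The pail hangs level with the bearing inside. The right prong tip (top crop (235,340)) is ahead of the wire, and the pail is clear of the vise. Next I'll move in along the stand's x axis.

>>> carry_out(
  plan=[
    {"rot": [0,0,0],"xyz": [0.0005,0.004,0],"grip": 255},
    {"rot": [0,0,0],"xyz": [0.0005,0.011,0],"grip": 255},
    {"rot": [0,0,0],"xyz": [0.0005,0.021,0],"grip": 255},
    {"rot": [0,0,0],"xyz": [0.0005,0.032,0],"grip": 255},
    {"rot": [0,0,0],"xyz": [0.0005,0.044,0],"grip": 255},
    {"rot": [0,0,0],"xyz": [0.0005,0.056,0],"grip": 255},
    {"rot": [0,0,0],"xyz": [0.0005,0.066,0],"grip": 255},
    {"rot": [0,0,0],"xyz": [0.0005,0.073,0],"grip": 255},
  ],
)

```text
clock: 9.78
tool_pos: [0.5528, 0.1637, 0.2548]
eef_rot: [0.588, 0.809, 0.001, 0.0]
contact_force: [1.2, 0.2, -6.5]
opening: 0.145
finger_force: 34.8
```

>>> carry_out(
  plan=[
    {"rot": [0,0,0],"xyz": [0,0.002,0],"grip": 255},
    {"rot": [0,0,0],"xyz": [0,0.002,0],"grip": 255},
    {"rot": [0,0,0],"xyz": [0,0.002,0],"grip": 255},
    {"rot": [0,0,0],"xyz": [0,0.002,0.005],"grip": 255},
    {"rot": [0,0,0],"xyz": [0,0.002,0.012],"grip": 255},
    {"rot": [0,0,0],"xyz": [0,0.002,0.02],"grip": 255},
    {"rot": [0,0,0],"xyz": [0,0.002,0.028],"grip": 255},
    {"rot": [0,0,0],"xyz": [0,0.002,0.035],"grip": 255},
  ],
)

```text
clock: 10.45
tool_pos: [0.5522, 0.1639, 0.2186]
eef_rot: [0.588, 0.809, -0.001, -0.0]
contact_force: [0.1, -0.0, -7.7]
opening: 0.143
finger_force: 34.8
```

```bash
python3 - <<'E'
from h import *
s,p,q=world();print(s["clock"],p,s["finger_force"],s["contact_force"])
print(delta([.5525,.1653,.197],108.2))
a=r.snapshot("top");b=r.snapshot("scene")
c=lambda im,x,y,w,h,k:cv2.resize(im[y:y+h,x:x+w,::-1],None,fx=k,fy=k,interpolation=cv2.INTER_CUBIC)
cv2.imwrite("pics/crop7.png",np.hstack([c(a,95,140,100,140,4),c(b,130,200,100,140,4)]))
E
```

```text
10.45 [0.55222567 0.16385781 0.21861724] 34.8237787373364 [ 1.39743844e-01 -2.96080942e-03 -7.66333174e+00]
(array([0.0012957 , 0.00074363, 0.02161546]), array([-0.00172752,  0.00040073, -0.0036869 ]))
```

View pics/crop7.png

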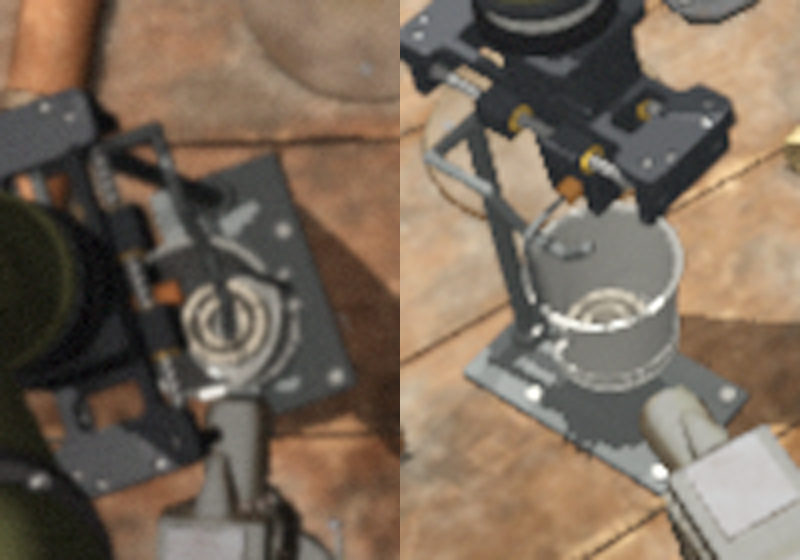

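Both prongs are inside the bail legs. In the scene crop the left prong tip is at (590,250) and the wire bend is at (535,240). I'll lower it and watch the force.

>>> carry_out(
  plan=[
    {"rot": [0,0,0],"xyz": [0.001,0.0005,0.005],"grip": 255},
    {"rot": [0,0,0],"xyz": [0.001,0.0005,0.01],"grip": 255},
    {"rot": [0,0,0],"xyz": [0.001,0.0005,0.014],"grip": 255},
    {"rot": [0,0,0],"xyz": [0.001,0.0005,0.017],"grip": 255},
    {"rot": [0,0,0],"xyz": [0.001,0.0005,0.018],"grip": 255},
    {"rot": [0,0,0],"xyz": [0.001,0.0005,0.018],"grip": 255},
  ],
)

```text
clock: 11.05
tool_pos: [0.5526, 0.165, 0.2016]
eef_rot: [0.588, 0.809, -0.001, -0.0]
contact_force: [-0.2, -0.1, -6.0]
opening: 0.147
finger_force: 34.8
```

>>> carry_out(
  plan=[
    {"rot": [0,0,0],"xyz": [0,0,0.001],"grip": 255},
    {"rot": [0,0,0],"xyz": [0,0,0.002],"grip": 255},
    {"rot": [0,0,0],"xyz": [0,0,0.003],"grip": 255},
    {"rot": [0,0,0],"xyz": [0,0,0.003],"grip": 255},
  ],
)

```text
clock: 11.38
tool_pos: [0.5534, 0.1655, 0.199]
eef_rot: [0.588, 0.809, 0.0, 0.0]
contact_force: [1.2, 0.5, -6.0]
opening: 0.145
finger_force: 34.8
```

>>> carry_out(
  plan=[
    {"rot": [0,0,0],"xyz": [0,0,0.001],"grip": 255},
    {"rot": [0,0,0],"xyz": [0,0,0.002],"grip": 255},
    {"rot": [0,0,0],"xyz": [0,0,0.003],"grip": 255},
    {"rot": [0,0,0],"xyz": [0,0,0.003],"grip": 255},
  ],
)

```text
clock: 11.72
tool_pos: [0.5537, 0.1657, 0.1964]
eef_rot: [0.588, 0.809, 0.001, 0.0]
contact_force: [0.6, 0.3, -4.0]
opening: 0.148
finger_force: 34.9
```

Contact is starting, at about the expected height of 0.1966.

>>> carry_out(
  plan=[
    {"rot": [0,0,0],"xyz": [0,0,0.0005],"grip": 255},
    {"rot": [0,0,0],"xyz": [0,0,0.001],"grip": 255},
    {"rot": [0,0,0],"xyz": [0,0,0.0015],"grip": 255},
    {"rot": [0,0,0],"xyz": [0,0,0.0015],"grip": 255},
  ],
)

```text
clock: 12.05
tool_pos: [0.5537, 0.1658, 0.1959]
eef_rot: [0.588, 0.809, 0.001, 0.001]
contact_force: [-0.9, -1.3, 6.2]
opening: 0.143
finger_force: 35.0
```

```bash
python3 - <<'E'
from h import *
s,p,q=world();print(s["clock"],p,s["finger_force"],s["contact_force"],s["moment"])
E
```

```text
12.05 [0.55370268 0.16576725 0.1959224 ] 35.01301299780607 [-0.85293172 -1.28212216  6.24250403] [-0.31462358  0.10945406  0.03804748]
```

>>> carry_out(
  plan=[
    {"rot": [0,0,0],"xyz": [0,0,0],"grip": 215},
    {"rot": [0,0,0],"xyz": [0,0,0],"grip": 200},
    {"rot": [0,0,0],"xyz": [0,0,0],"grip": 185},
    {"rot": [0,0,0],"xyz": [0,0,0],"grip": 170},
    {"rot": [0,0,0],"xyz": [0,0,0],"grip": 160},
    {"rot": [0,0,0],"xyz": [0,0,0],"grip": 160},
    {"rot": [0,0,0],"xyz": [0,0,0],"grip": 160},
    {"rot": [0,0,0],"xyz": [0,0,0],"grip": 160},
  ],
)

```text
clock: 12.72
tool_pos: [0.5531, 0.1654, 0.1944]
eef_rot: [0.588, 0.809, -0.0, -0.0]
contact_force: [0.3, 0.1, -0.1]
opening: 0.373
finger_force: 0.0
```

>>> carry_out(
  plan=[
    {"rot": [0,0,0],"xyz": [0,0,-0.005],"grip": 160},
    {"rot": [0,0,0],"xyz": [0,0,-0.012],"grip": 160},
    {"rot": [0,0,0],"xyz": [0,0,-0.02],"grip": 160},
    {"rot": [0,0,0],"xyz": [0,0,-0.03],"grip": 160},
    {"rot": [0,0,0],"xyz": [0,0,-0.042],"grip": 160},
    {"rot": [0,0,0],"xyz": [0,0,-0.056],"grip": 160},
    {"rot": [0,0,0],"xyz": [0,0,-0.07],"grip": 160},
    {"rot": [0,0,0],"xyz": [0,0,-0.08],"grip": 160},
  ],
)

```text
clock: 13.38
tool_pos: [0.5536, 0.1658, 0.2768]
eef_rot: [0.588, 0.809, 0.001, 0.001]
contact_force: [0.2, -0.6, -0.1]
opening: 0.37
finger_force: 0.0
```

>>> carry_out(
  plan=[
    {"rot": [0,0,0],"xyz": [0,-0.01,0],"grip": 160},
    {"rot": [0,0,0],"xyz": [0,-0.03,0],"grip": 160},
    {"rot": [0,0,0],"xyz": [0,-0.055,0],"grip": 160},
    {"rot": [0,0,0],"xyz": [0,-0.08,0],"grip": 160},
    {"rot": [0,0,0],"xyz": [-0.02,-0.1,0],"grip": 160},
    {"rot": [0,0,0],"xyz": [-0.05,-0.12,0],"grip": 160},
    {"rot": [0,0,0],"xyz": [-0.08,-0.13,0],"grip": 160},
    {"rot": [0,0,0],"xyz": [-0.1,-0.13,0],"grip": 160},
  ],
)

```text
clock: 14.05
tool_pos: [0.4584, 0.0266, 0.275]
eef_rot: [0.589, 0.808, -0.002, 0.0]
contact_force: [0.7, -0.5, 0.1]
opening: 0.371
finger_force: 0.0
```

```bash
python3 - <<'E'
from h import *
s,p,q=world();print(s["clock"],p,s["contact_force"])
a=r.snapshot("top");b=r.snapshot("scene")
for n,im,bx in(("top",a,(100,160,80,80)),("scene",b,(150,210,60,60))):
    try:print(n,orange(im,bx)[:2])
    except Exception as e:print(n,e)
c=lambda im,x,y,w,h,k:cv2.resize(im[y:y+h,x:x+w,::-1],None,fx=k,fy=k,interpolation=cv2.INTER_CUBIC)
cv2.imwrite("pics/crop8.png",np.hstack([c(a,95,140,100,140,4),c(b,130,200,100,140,4)]))
E
```

```text
14.05 [0.45835996 0.02657119 0.27501072] [ 0.71892714 -0.52357845  0.07015985]
top (array([133.2       , 215.32631579]), np.int32(95))
scene (array([176.6744186 , 249.72093023]), np.int32(43))
```

View pics/crop8.png

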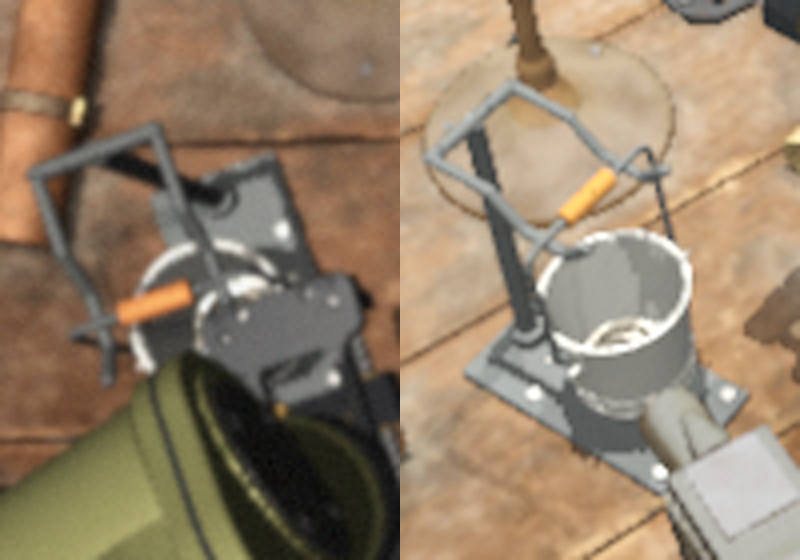

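The pail hangs on both prongs with the sleeve between them and the bearing inside, and the gripper is clear. I'll check the grip's position and hand in if it is at the seat.

```bash
python3 - <<'E'
from h import *
P,e=tri(orange(r.snapshot("scene"),(150,210,60,60))[0],orange(r.snapshot("top"),(100,160,80,80))[0])
print(P,e)
if np.linalg.norm(P-[.5525,.1653,.2115])<.012: print(r.finish_job())
E
```

```text
[0.55311249 0.16507324 0.21210294] 0.002049777699704974
the job is handed in; nothing more can be done
None
```

The pail hangs by its upright bail in both hook dips, one hook on each side of the grip, with the bearing still inside. The job was handed in at about 14 s of the 58 s allowed; I kept the arm clear of the elbow and jar but did not re-check them in the last pictures.

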